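# Stop a casting form rocking with a wedge

## Task

The white casting form has one worn, short foot, at the corner nearest the wooden wedge, and must stand firm before resin is poured. With the fingertips only, picking nothing up: press down on the rim at that corner to feel it rock and let go, push the wedge thin end first squarely under the short foot until it just bears, without raising the form or swinging it out of its place, then press the same corner down firmly again to make sure that it no longer dips. Finish with the hand clear and leave everything else undisturbed.

Things in the scene. Friction and masses are not known exactly. Their poses are not given: they have to be found in the camera images.
- form: loose open tray, white walls on a plywood bottom, outside 180 (x) x 220 (y) x 65 mm high, 1.6 to 2.3 kg; walls 15 mm thick, underside of the bottom 22 mm above the table. Origin: centre of the outline at table height, z up; at zero yaw its x points away from the robot. Four black rubber feet 28 mm across, centres at x +-70, y +-90 mm, 22 mm high but for the worn one; it rests level on three
- short_foot (a point): the point at x = -70, y = -90 mm of the form, at the level of the good feet's undersides: straight below the centre of the worn foot, which ends 6 to 11 mm above the table (differs each time)
- corner (a point): the place to press: top of the rim (65 mm above the table) at the corner over the short foot, form x = -80, y = -100 mm. At first a push of 3 to 6 N down here tips the form by 3 to 6 degrees, until the short foot meets the table; let go, it tips back level
- wedge: plain pale wooden wedge, 130 mm long, 38 wide, lying flat, its top sloping evenly from 19 mm at the thick end to 3 mm at the thin end; 70 g, loose. Origin: centre of its underside; x points along it to the thin end, z up. It starts on the form's -y side before the short foot, 20 to 45 mm off the form's edge, thin end pointing roughly along the form's +y
- wedge_butt (a point): centre of the wedge's thick end face (38 wide, 19 mm high), half-way up: push here. The wedge slides with under 1 N; the push rises to 3 N and more when it bears under the foot; pushed on, at 4 to 9 N, it carries the foot along and swings the form round on the table, or raises it
- wedge_tip (a point): middle of the wedge's thin end, at the table. A sideways nudge on the wedge's long side, 25 mm ahead of its middle, turns it about a point some 15 mm behind its thick end, so that it can be pointed at the foot; pushed on the thick end it keeps nearly straight on
- mini_level: small yellow spirit level, 150 mm long, lying loose on the form's floor; leave it there
- resin_a: clear bottle with blue cap, 158 mm tall, at the right of the table; leave it alone
- resin_b: clear bottle with yellow cap, 146 mm tall, at the right of the table; leave it alone
- jar_pig1: small blue jar, 45 mm tall, back right; leave it alone
- jar_pig2: small red jar, 45 mm tall, back right; leave it alone
- jar_pig3: small yellow jar, 45 mm tall, back right; leave it alone
Mind the look-alikes: they are no part of the job. Several things have the shape of the wedge; the one meant has the colours described above.

How it is judged:
On the way, in this order (a step that is already met when the one before it is completed fails the run):
1. the corner over the short foot is pressed down by hand and dips: the form rocks (contact force between the fingers and form above 1 N and angle between form's own z axis and vertical above 0.03 rad and horizontal distance between the grasp point and corner below 0.06 m), for 0.1 s.
2. the wedge lies under the short foot and bears, the form level, no hand on the form (contact force between wedge and form above 0.3 N and angle between form's own z axis and vertical below 0.01 rad and y of short_foot in the frame of wedge between -0.02 and 0.02 m and x of short_foot in the frame of wedge between -0.062 and 0.062 m and contact force between the fingers and form below 0.1 N), for 0.3 s.
3. the same corner is pressed again (over 4 N) and does not dip (contact force between the fingers and form above 4 N and angle between form's own z axis and vertical below 0.012 rad and horizontal distance between the grasp point and corner below 0.06 m and contact force between wedge and form above 1 N), for 0.2 s.
At the end, for the whole second after the job is handed in: The wedge lies under the short foot (foot centre within 20 mm of the wedge's centre line and over its length) and carries some of the form's weight (over 0.3 N), the form stands level within 0.010 rad and both are at rest (contact force between wedge and form above 0.3 N and angle between form's own z axis and vertical below 0.01 rad and y of short_foot in the frame of wedge between -0.02 and 0.02 m and x of short_foot in the frame of wedge between -0.062 and 0.062 m and linear speed of each of form, wedge below 0.01 m/s and angular speed of form below 0.05 rad/s); the robot touches nothing.
It fails at once if the wedge is picked up or tipped over (height (world z) of wedge above 0.012 m or angle between wedge's own z axis and vertical above 0.25 rad).
It fails at once if the form is picked up (height (world z) of form above 0.015 m).
It fails at once if the form is shoved or swung out of its place (its centre moved more than 10 mm) (distance of form from where it was at the start of the episode above 0.01 m).
It fails at once if another thing is disturbed (moved more than 25 mm) (distance of any of mini_level, resin_a, resin_b, jar_pig1, jar_pig2, jar_pig3 from where it was at the start of the episode above 0.025 m).
It also fails if it takes over 58 s, if anything falls off the work surface, if the arm or the gripper's body presses on something with over 40 N, if the wrist force passes 120 N, or if a joint passes its speed limit or range.

## Robot

A 7-joint arm with a two-finger parallel gripper is mounted at the origin on the work surface; the furniture and walls round the work are solid. World frame = base frame: x ahead of the robot, y to its left, z up, the work surface at z = 0. Lengths are in m, angles in rad, forces in N, time in s.
With the tool pointing down it reaches from about 0.375 to 0.925 m from the base axis. Payload 3.1 kg.
Tool frame: the origin (TCP) lies between the finger pads; the fingertips stand 19 mm ahead of it and the grasp point (between the pads) is the TCP; z points along the fingers, y is the line along which they close (so a half turn about z gives the same grasp; the last joint's range is limited). The gripper opens to 85 mm and grips with 20 to 120 N. Pads are 22 mm wide; open, the fingers measure 114 mm over their backs; the gripper's body (76 mm by 85 mm) begins 54 mm behind the grasp point. The pads swing forward as they close: fully open they stand 13 mm farther back than shut.
Start: joints at [-1.201, 0.383, 0.044, 1.598, -0.018, 1.161, -0.05], TCP at [0.293, 0.58, 0.25] pointing down, gripper open.
Joint ranges: [-2.61, 2.61], [-0.41, 2.15], [-1.48, 1.57], [0, 2.5], [-1.57, 4.71], [0.05, 1.97], [-2.85, 2.85]. Speed limits (rad/s): [2.79, 2.79, 3.14, 3.14, 3.14, 3.14, 3.14].

## Interface

Orientations are given as a unit quaternion [x, y, z, w].
In Python, from bench import move_ptp, movel, move_j, move_gripper, pause, inverse_kinematics, read_camera, camera_params, MotionError, sign_off, look_for, tip_of, read_time_s, read_qpos, read_joint_vel, read_effort, read_eef_pos, read_tcp_rot, read_ft_force, read_ft_torque, read_finger_gap, read_grasp_force gives the robot as it stands. Calls block until the motion is done:
- move_ptp(position, orientation): joint-space move of the TCP to a pose.
- movel(position, orientation=None, speed=0.15): straight line of the TCP; orientation=None keeps the orientation; speed is the mean speed in m/s.
- move_j(angles): joint-space move.
- move_gripper(opening, effort=None): finger opening in m; effort is the grip in N (None keeps the last); returns when the fingers have stopped.
- pause(seconds).
- inverse_kinematics(position, orientation): joint angles nearest the present ones, or None.
- read_camera(name): name is "side" or "top" or "wrist"; returns the picture (400x640x3 uint8, red, green, blue); there is no depth.
- camera_params(name): a dict with "K" (3x3 intrinsics, pixels), "camera_from_world" (4x4, takes a point from world to camera coordinates). Camera axes: x right, y down, z forward; pixel columns grow to the right and rows downward; lengths in m; the calibration is good to about 2 mm. A picture is of the moment at which its call begins: read the wrist's pose just before it. camera_params takes no time and is no camera call; for the wrist camera it gives the pose at the moment of the call.
A pose or a line that the arm cannot do raises MotionError and nothing moves.
- sign_off(): hands the job in; it is judged then, once.
Trained networks look in the newest picture that a camera, given by its name, has taken for a name from the list of things; names that differ only in an ending like _2 or _b are one class to them, and where a whole thing is asked for, a point or a joint stands for the part that bears it (a point fixed in the world has none). Each returns a list of dicts, best first, with "confidence" (0 to 1); they miss things now and then, are a little off and sometimes report something else, mostly with a low value. They report only what shows in the picture. A call takes as long as a camera call. They do not tell look-alikes from the thing itself.
- look_for(camera, name): "at" ([column, row] in pixels, amid what is visible of it).
- tip_of(camera, name): "at" ([column, row] in pixels: a listed point, or the origin of a listed thing).
Readings, each from a call of its own:
- read_time_s(): time.
- read_qpos(): joint angles.
- read_joint_vel(): joint speeds.
- read_effort(): joint torques, N m.
- read_eef_pos(): TCP position.
- read_tcp_rot(): TCP orientation.
- read_ft_force(): force on the tool from outside, world axes, zero at the start.
- read_ft_torque(): the same for the moment, N m.
- read_finger_gap(): finger opening in m.
- read_grasp_force(): force on a finger pad.
Only numpy, scipy, OpenCV 4.12 (cv2) and the standard library are available. Lean on these libraries where they do the work, as an engineer would, in place of code of your own. Each camera call takes 0.05 s, during which the arm holds its last target. There are 200 camera calls.

## Working session

There is one attempt and no reset: what is moved stays moved. The work goes in short steps, each a Python script; the robot and the scene stay as the last script left them, time stands still between calls to the robot, and variables do not carry over. Pictures are saved under pics/ and viewed, at most 10 in all, crops included, and the job is handed in when it is done.

```bash
mkdir -p pics; ls; cat > h.py <<'E'
import numpy as np, cv2
from bench import *
def ray(cam,px,z):
    p=camera_params(cam);K=p["K"];T=np.array(p["camera_from_world"]);R=T[:3,:3];t=T[:3,3]
    d=R.T@np.linalg.inv(K)@np.array([px[0],px[1],1.]);c=-R.T@t
    return c+d*(z-c[2])/d[2]
def proj(cam,P):
    p=camera_params(cam);q=np.array(p["camera_from_world"])@np.append(P,1);u=np.array(p["K"])@q[:3];return u[:2]/u[2]
def save(cam,name):
    im=read_camera(cam);cv2.imwrite("pics/"+name+".png",im[:,:,::-1]);return im
E
python3 - <<'E'
from h import *
for c in("top","side"):
    save(c,c+"0")
    for n in("form","short_foot","corner","wedge","wedge_butt","wedge_tip"):
        print(c,n,[(np.round(d["at"],1).tolist(),round(d["confidence"],2),np.round(ray(c,d["at"],{"corner":.065,"wedge_butt":.0095}.get(n,0)),3).tolist()) for d in tip_of(c,n)[:3]])
print(read_time_s(),read_tcp_rot(),read_ft_force())
a=cv2.imread("pics/top0.png");b=cv2.imread("pics/side0.png")
E
```

```text
pics
top form [([230.3, 193.4], 0.86, [0.539, 0.119, 0.0])]
top short_foot [([267.0, 213.2], 0.68, [0.49, 0.03, 0.0])]
top corner [([270.8, 208.5], 0.87, [0.489, 0.012, 0.065])]
top wedge [([319.7, 199.2], 0.76, [0.521, -0.094, 0.0]), ([380.2, 235.7], 0.64, [0.432, -0.233, 0.0])]
top wedge_butt [([347.5, 192.4], 0.68, [0.534, -0.16, 0.009]), ([410.2, 240.9], 0.65, [0.418, -0.3, 0.009])]
top wedge_tip [([297.0, 200.9], 0.93, [0.518, -0.04, 0.0]), ([355.3, 233.2], 0.6, [0.439, -0.176, 0.0])]
side form [([232.4, 279.3], 0.73, [0.536, 0.13, 0.0])]
side short_foot [([285.6, 260.8], 0.72, [0.498, 0.03, 0.0]), ([321.5, 217.5], 0.44, [0.54, -0.167, 0.0]), ([295.0, 199.2], 0.25, [0.646, -0.22, 0.0])]
side corner [([297.7, 225.2], 0.69, [0.488, 0.007, 0.065]), ([283.7, 207.7], 0.69, [0.553, -0.042, 0.065])]
side wedge [([381.2, 221.3], 0.91, [0.424, -0.224, 0.0]), ([310.0, 231.1], 0.76, [0.526, -0.096, 0.0])]
side wedge_butt [([400.2, 207.6], 0.88, [0.411, -0.298, 0.01]), ([322.1, 216.4], 0.79, [0.532, -0.155, 0.01])]
side wedge_tip [([365.1, 227.8], 0.65, [0.439, -0.175, 0.0]), ([292.3, 243.8], 0.55, [0.525, -0.03, 0.0])]
0.7 [2.31762786e-01 9.72772331e-01 4.51124084e-05 1.44758841e-05] [0.39586144 0.33616471 0.43489407]
```

View pics/top0.png

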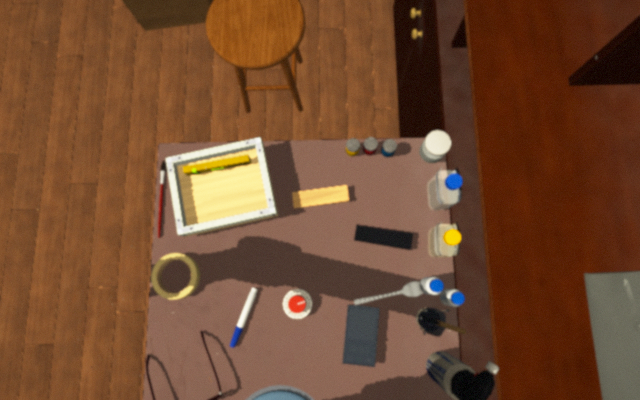

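View pics/side0.png

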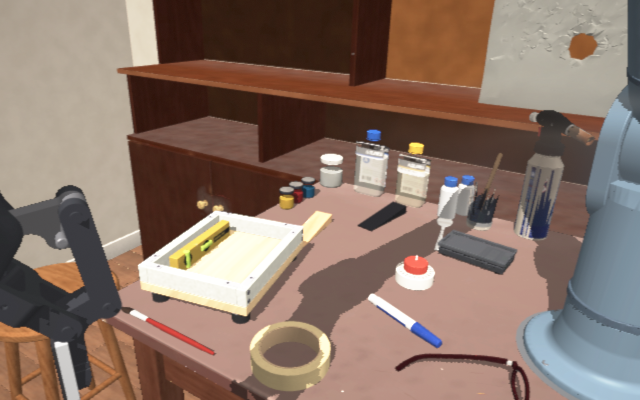

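The top picture shows the white form at about (220,186), yawed around 12°, with the level inside it. The pale wedge is at (321,196), thin end left at (293,201). The black wedge at (384,237) is a look-alike. I'll take a closer look with the wrist camera.

```bash
cat >> h.py <<'E'
def quat(phi):  # tool down, tool y along world angle phi (rad)
    a=(phi+np.pi/2)/2; return [np.cos(a),np.sin(a),0,0]
E
python3 - <<'E'
from h import *
# form outline in top view
im=cv2.imread("pics/top0.png");hsv=cv2.cvtColor(im,cv2.COLOR_BGR2HSV)
m=((hsv[...,1]<45)&(hsv[...,2]>150)).astype(np.uint8);m[:120]=0;m[250:]=0;m[:,:150]=0;m[:,290:]=0
r=cv2.minAreaRect(np.argwhere(m)[:,::-1].astype(np.float32));
B=np.array([ray("top",p,.065)[:2] for p in cv2.boxPoints(r)]);print("form",B.round(3).tolist(),B.mean(0))
w=((hsv[...,1]>80)&(hsv[...,2]>170)).astype(np.uint8);w[:170]=0;w[220:]=0;w[:,:285]=0;w[:,355:]=0
r=cv2.minAreaRect(np.argwhere(w)[:,::-1].astype(np.float32));
B=np.array([ray("top",p,.008)[:2] for p in cv2.boxPoints(r)]);print("wedge",B.round(3).tolist(),B.mean(0))
move_gripper(0.0)
for f in(0.17,0.17+np.pi):
    q=inverse_kinematics([0.5,-0.08,0.33],quat(f)); print(f,None if q is None else np.round(q,2))
q=inverse_kinematics([0.5,-0.08,0.33],quat(.17))
f=.17 if q is not None else .17+np.pi
move_ptp([0.5,-0.08,0.33],quat(f))
print(read_eef_pos(),read_time_s(),read_ft_force())
save("wrist","w0")
for n in("short_foot","corner","wedge","wedge_butt","wedge_tip"):
    print(n,[(np.round(d["at"],1).tolist(),round(d["confidence"],2),np.round(ray("wrist",d["at"],{"corner":.065,"wedge_butt":.0095}.get(n,0)),4).tolist()) for d in tip_of("wrist",n)[:3]])
E
```

```text
form [[0.607, 0.274], [0.657, 0.038], [0.478, -0.002], [0.431, 0.226]] [0.54336387 0.13383146]
wedge [[0.542, -0.042], [0.557, -0.159], [0.515, -0.163], [0.5, -0.048]] [ 0.52833023 -0.10294217]
0.17 [-0.69  0.03  0.79  1.87 -0.02  1.25  0.28]
3.311592653589793 [-1.3   0.08  1.47  1.88 -0.08  1.26 -2.78]
[ 0.5003792  -0.07840359  0.32985038] 3.9417 [ 0.10454626 -1.06867265 -0.37583988]
short_foot [([331.0, 93.2], 0.91, [0.4958, 0.0217, 0.0])]
corner [([322.4, 97.9], 0.56, [0.4856, 0.0092, 0.065])]
wedge [([262.9, 255.1], 0.82, [0.4309, -0.2423, 0.0]), ([336.5, 180.4], 0.69, [0.5262, -0.1006, 0.0])]
wedge_butt [([331.0, 220.3], 0.68, [0.5284, -0.162, 0.0095])]
wedge_tip [([275.3, 216.9], 0.64, [0.4421, -0.1745, 0.0]), ([343.9, 131.5], 0.55, [0.5237, -0.0279, 0.0])]
```

View pics/w0.png

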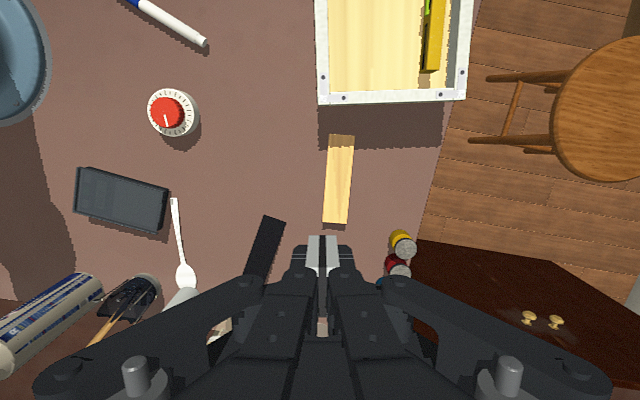

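The wrist view shows the form's near corner at (318,103), its far corner at (467,100), the wedge's thin end at (329..354,135) and its thick end at (323..348,223). Next I'll compute these exactly.

```bash
python3 - <<'E'
from h import *
im=cv2.imread("pics/w0.png");hsv=cv2.cvtColor(im,cv2.COLOR_BGR2HSV)
w=((hsv[...,1]>70)&(hsv[...,2]>130)).astype(np.uint8);w[:125]=0;w[232:]=0;w[:,:312]=0;w[:,365:]=0
c=max(cv2.findContours(w,0,2)[0],key=cv2.contourArea);c=cv2.approxPolyDP(c,5,True)[:,0];print(c.tolist())
for p in c: z=.003 if p[1]<180 else .019; print(p,ray("wrist",p,z).round(4))
m=((hsv[...,1]<60)&(hsv[...,2]>150)).astype(np.uint8);m[130:]=0;m[:,:300]=0;m[:,490:]=0
m=cv2.morphologyEx(m,cv2.MORPH_OPEN,np.ones((3,3)))
c=max(cv2.findContours(m,0,2)[0],key=cv2.contourArea);c=cv2.approxPolyDP(cv2.convexHull(c),4,True)[:,0]
for p in c: print("form",p,ray("wrist",p,.065).round(4),ray("wrist",p,.03).round(4))
E
```

```text
[[312, 125], [312, 231], [342, 231], [321, 230], [321, 216], [346, 223], [345, 231], [364, 231], [364, 150], [353, 153], [354, 136], [329, 134], [327, 150], [318, 151]]
[312 125] [ 0.4765 -0.0266  0.003 ]
[312 231] [ 0.5021 -0.1808  0.019 ]
[342 231] [ 0.5471 -0.1731  0.019 ]
[321 230] [ 0.5153 -0.1769  0.019 ]
[321 216] [ 0.5115 -0.1548  0.019 ]
[346 223] [ 0.5506 -0.1594  0.019 ]
[345 231] [ 0.5516 -0.1723  0.019 ]
[364 231] [ 0.5801 -0.1674  0.019 ]
[364 150] [ 0.5575 -0.0489  0.003 ]
[353 153] [ 0.5424 -0.0559  0.003 ]
[354 136] [ 0.5391 -0.0316  0.003 ]
[329 134] [ 0.5028 -0.0349  0.003 ]
[327 150] [ 0.5039 -0.0581  0.003 ]
[318 151] [ 0.4911 -0.0617  0.003 ]
form [473   0] [0.6348 0.1403 0.065 ] [0.6479 0.1543 0.03  ]
form [464  99] [0.6553 0.0365 0.065 ] [0.6703 0.0411 0.03  ]
form [318 104] [0.4815 0.0008 0.065 ] [0.4807 0.0022 0.03  ]
form [314   0] [0.4585 0.1101 0.065 ] [0.4558 0.1214 0.03  ]
```

```bash
cat >> h.py <<'E'
PHI=0.20
CORNER=np.array([.4880,.0120]); FOOT=np.array([.4956,.0232])
def press(zmin,fmax,step=.001,z0=.094):
    q=quat(PHI)
    movel([*CORNER,z0],q,speed=.1); pause(.3)
    b=np.mean([read_ft_force() for _ in range(5)],0); z=z0; log=[]; zc=None
    while z>zmin:
        z-=step; movel([*CORNER,z],q,speed=.02); f=read_ft_force()-b
        log.append((round(float(read_eef_pos()[2]),4),np.round(f,1).tolist()))
        if zc is None and f[2]>1: zc=z
        if f[2]>fmax or (zc and z<zc-.0075): break
    return b,log
E
python3 - <<'E'
from h import *
move_ptp([*CORNER,.14],quat(PHI)); pause(.2); print(read_ft_force())
b,log=press(.068,14)
pause(.3); f=read_ft_force()-b; print(b,log,f,read_eef_pos()); save("side","s_press")
movel([*CORNER,.10],speed=.05); movel([*CORNER,.15],speed=.2)
print(read_time_s(),read_ft_force())
E
```

```text
[ 1.2897502   0.45782167 -0.89171503]
[ 0.09606843 -0.32295733 -0.28311169] [(0.093, [-0.7, 0.9, 0.0]), (0.0919, [1.0, -0.6, -0.3]), (0.0909, [-0.4, 0.4, 1.1]), (0.0899, [0.2, 1.1, 1.4]), (0.0889, [-0.7, -0.4, 0.6]), (0.0879, [-0.2, -0.4, 0.2]), (0.0869, [-0.9, -0.4, 0.6]), (0.0859, [0.8, 0.3, -0.3]), (0.0849, [0.4, -0.5, 0.0]), (0.0841, [-0.5, 0.6, 0.3]), (0.0831, [-1.2, -1.0, 2.6])] [-1.60835481 -0.29264051  3.22931684] [0.4878945  0.01167434 0.08304825]
10.2 [-0.04607672  0.07418815 -0.40402787]
```

Sensor noise of about 0.7 N stopped that press early. True contact is at z≈0.0835, so I'll press deeper with averaged force readings.

```bash
cat >> h.py <<'E'
def force(n=12): return np.mean([read_ft_force() for _ in range(n)],0)
E
python3 - <<'E'
from h import *
q=quat(PHI); t=read_time_s(); force(); print("dt force",read_time_s()-t)
movel([*CORNER,.0865],q,speed=.12); pause(.3); b=force()
for z in(.082,.080,.078,.0765):
    movel([*CORNER,z],q,speed=.02); pause(.1); f=force()-b; print(z,read_eef_pos()[2].round(4),f.round(1))
    if f[2]>12: break
pause(.2); save("wrist","w_press")
movel([*CORNER,.10],speed=.05)
print(read_time_s())
E
```

```text
dt force 0.0
0.082 0.0822 [1.4 0.7 1.7]
0.08 0.08 [ 0.5 -1.6  3.3]
0.078 0.0781 [-0.2 -2.5  5.5]
0.0765 0.0778 [-4.2 -2.3 15.4]
13.5667
```

Forces rose stiffly to 15 N after about 6 mm of travel, so the corner rocked and the foot gap is around 6 mm. Now I'll nudge the wedge's heading.

```bash
cat >> h.py <<'E'
def wedge_see(name):
    im=save("wrist",name);
    return {n:[(np.round(d["at"],0).tolist(),round(d["confidence"],2),np.round(ray("wrist",d["at"],{"wedge_butt":.0095}.get(n,0)),4)[:2].tolist()) for d in tip_of("wrist",n)[:3]] for n in("wedge_tip","wedge_butt","short_foot")}
E
python3 - <<'E'
from h import *
q=quat(.15)
movel([*CORNER,.12],speed=.2)
move_ptp([.568,-.0690,.09],q); movel([.568,-.0690,.0225],speed=.12)
movel([.5475,-.0675,.0225],speed=.04); pause(.1)
movel([.568,-.0690,.0225],speed=.1); movel([.568,-.0690,.12],speed=.2)
move_ptp([.51,-.11,.30],quat(.2)); pause(.2)
print(wedge_see("w1"),read_time_s())
E
```

```text
{'wedge_tip': [([269.0, 201.0], 0.9, [0.4437, -0.1733]), ([340.0, 111.0], 0.67, [0.517, -0.0319])], 'wedge_butt': [([332.0, 208.0], 0.91, [0.5352, -0.1626]), ([238.0, 283.0], 0.6, [0.4195, -0.3072])], 'short_foot': [([334.0, 62.0], 0.75, [0.4972, 0.0257])]} 18.025
```

View pics/w1.png

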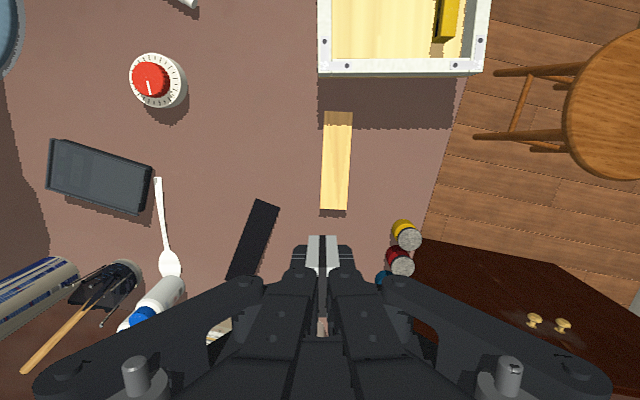

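The wedge's thin end now spans (325..353,112), the thick-end top edge (320,208)-(347,210), and the form corner is at (318,75).

```bash
python3 - <<'E'
from h import *
P=lambda p,z: ray("wrist",p,z)[:2]
t=[P((325,111.5),.003),P((353,111.5),.003)];b=[P((320.5,208),.019),P((347,210),.019)]
T=np.mean(t,0);B=np.mean(b,0);print(t,b,T,B,np.linalg.norm(T-B),np.degrees(np.arctan2(*(T-B)[::-1])))
A=P((318,75.5),.065);C=P((483,73),.065);print("form",A,C,np.degrees(np.arctan2(*(C-A)[::-1])))
th=np.arctan2(*(C-A)[::-1]);R=np.array([[np.cos(th),-np.sin(th)],[np.sin(th),np.cos(th)]]);F=A+R@[.02,.02];print("foot",F)
u=(T-B)/np.linalg.norm(T-B);d=F-T;print("along",d@u,"left",u[0]*d[1]-u[1]*d[0])
E
python3 - <<'E'
import cv2
im=cv2.imread("pics/w1.png")[50:230,290:500];cv2.imwrite("pics/w1c.png",cv2.resize(im,None,fx=3.3,fy=3.3,interpolation=cv2.INTER_CUBIC))
E
```

```text
[array([ 0.49872447, -0.03629966]), array([ 0.53512275, -0.02893795])] [array([ 0.51833736, -0.16366845]), array([ 0.55495739, -0.15919306])] [ 0.51692361 -0.0326188 ] [ 0.53664737 -0.16143076] 0.13031326080076341 98.70554902320657
form [ 0.48337869 -0.00204491] [0.65997964 0.03624158] 12.232235891303409
foot [0.49868713 0.02173852]
along 0.056491292117335105 left 0.009799042131424249
```

View pics/w1c.png

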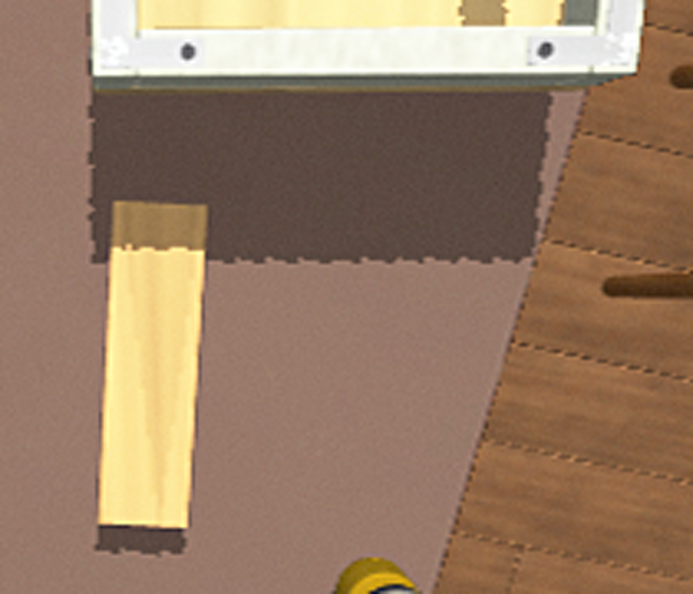

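Heading is now 98.7° and the line misses the foot by 10 mm. It needs about 6 mm more nudge, after which I'll look again.

```bash
python3 - <<'E'
from h import *
q=quat(.18)
move_ptp([.562,-.0690,.09],q); movel([.562,-.0690,.0225],speed=.12)
movel([.5418,-.0681,.0225],speed=.04); pause(.1)
movel([.562,-.0690,.0225],speed=.1); movel([.562,-.0690,.12],speed=.2)
move_ptp([.51,-.11,.30],quat(.2)); pause(.2)
im=save("wrist","w2"); print(read_time_s())
im=cv2.imread("pics/w2.png")[50:230,290:500];cv2.imwrite("pics/w2c.png",cv2.resize(im,None,fx=3.3,fy=3.3,interpolation=cv2.INTER_CUBIC))
E
```

```text
22.4
```

View pics/w2c.png

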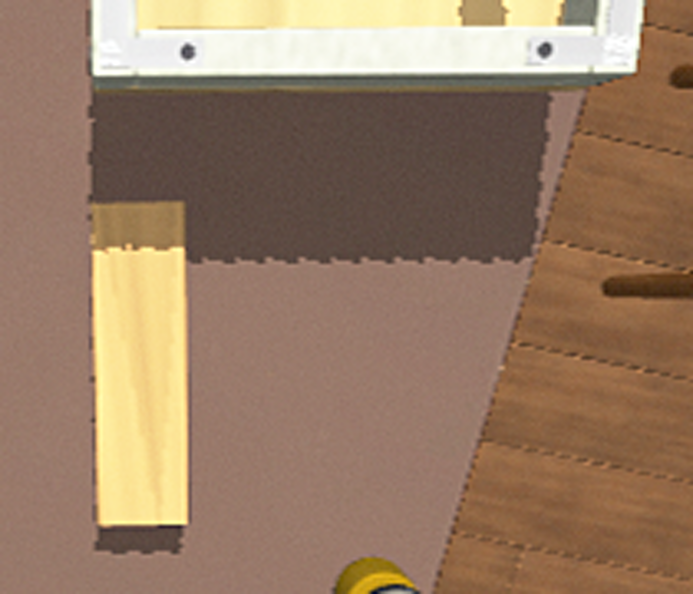

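Crop: thin end (93..185,202), thick-end top edge (98..187,525), form corner (93,75). The wedge now looks aligned under the corner. I'll compute the line, push most of the way, then step in under force control.

```bash
python3 - <<'E'
from h import *
o=lambda x,y:(290+x/3.3,50+y/3.3)
P=lambda p,z: ray("wrist",p,z)[:2]
T=(P(o(93,202),.003)+P(o(185,202),.003))/2;B=(P(o(98,525),.019)+P(o(187,525),.019))/2
u=(T-B)/np.linalg.norm(T-B)
A=P(o(93,75),.065);C=P(o(638,73),.065);th=np.arctan2(*(C-A)[::-1]);R=np.array([[np.cos(th),-np.sin(th)],[np.sin(th),np.cos(th)]]);F=A+R@[.02,.02]
d=F-T;al=d@u;print("T",T,"B",B,np.linalg.norm(T-B),"head",np.degrees(np.arctan2(u[1],u[0])),"form",np.degrees(th),A,F,"along",al,"left",u[0]*d[1]-u[1]*d[0])
import json;json.dump(dict(B=B.tolist(),u=u.tolist(),al=float(al)),open("wedge.json","w"))
E
```

```text
T [ 0.5069776  -0.03359105] B [ 0.53505032 -0.16093315] 0.13039972858089516 head 102.43207572882261 form 11.660139854955904 [0.48222279 0.00117375] [0.49776795 0.02480315] along 0.05900763271040518 left -0.0035775203181031695
```

```bash
cat >> h.py <<'E'
import json
def favg(n=12,dt=.01):
    s=[]
    for _ in range(n): pause(dt); s.append(read_ft_force())
    return np.mean(s,0)
E
python3 - <<'E'
from h import *
w=json.load(open("wedge.json"));B=np.array(w["B"]);u=np.array(w["u"]);q=quat(np.arctan2(u[1],u[0])-np.pi/2)
P=lambda s,z=.0245:[*(B+(s-.011)*u),z]
move_gripper(.016)
move_ptp(P(-.018,.10),q); movel(P(-.018),speed=.12); pause(.15); b=favg()
movel(P(.045),speed=.07); pause(.1)
s=.045; hist=[]
while s<.066 and read_time_s()<40:
    s+=.001; movel(P(s),speed=.02); f=-(favg(10)-b)@[*u,0]; hist.append((round(s,4),round(f,2)))
    if f>2.2: break
print(b,hist,read_time_s(),read_finger_gap(),read_eef_pos())
save("wrist","w3")
E
```

```text
[-0.0151153  -0.17402476  0.19158006] [(0.046, np.float64(-0.26)), (0.047, np.float64(-0.11)), (0.048, np.float64(0.07)), (0.049, np.float64(-0.07)), (0.05, np.float64(-0.3)), (0.051, np.float64(-0.13)), (0.052, np.float64(-0.03)), (0.053, np.float64(-0.34)), (0.054, np.float64(-0.05)), (0.055, np.float64(-0.22)), (0.056, np.float64(-0.18)), (0.057, np.float64(-0.18)), (0.058, np.float64(-0.04)), (0.059, np.float64(-0.24)), (0.06, np.float64(-0.03)), (0.061, np.float64(-0.41)), (0.062, np.float64(-0.26)), (0.063, np.float64(-0.41)), (0.064, np.float64(-0.2)), (0.065, np.float64(-0.32)), (0.066, np.float64(-0.05))] 32.75 0.015432101851043467 [ 0.52318241 -0.10711785  0.02447928]
```

View pics/w3.png

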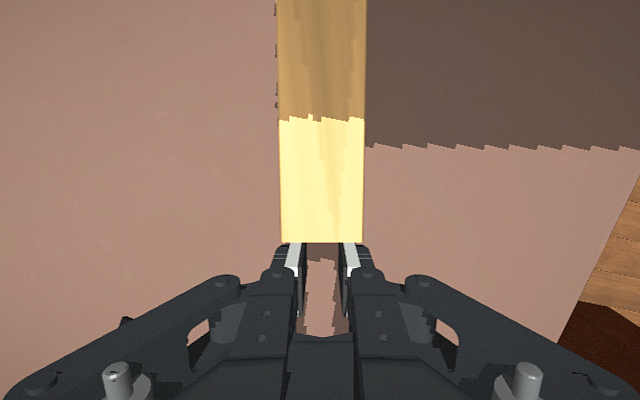

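The fingers sit squarely on the thick end and the wedge runs straight, but it isn't bearing yet, so I'll keep stepping.

```bash
python3 - <<'E'
from h import *
w=json.load(open("wedge.json"));B=np.array(w["B"]);u=np.array(w["u"])
b=np.array([-.015,-.174,.19])
P=lambda s,z=.0245:[*(B+(s-.011)*u),z]
s=.066; hist=[]
while s<.112 and read_time_s()<43:
    s+=.001; movel(P(s),speed=.02); f=float(-(favg(8)-b)@[*u,0]); hist.append((round(s,4),round(f,2)))
    if f>1.5:
        f=float(-(favg(15)-b)@[*u,0]); hist.append(round(f,2))
        if abs(f)>2.2: break
print(hist,read_time_s(),read_eef_pos(),read_ft_force())
E
```

```text
[(0.067, -0.03), (0.068, -0.16), (0.069, -0.05), (0.07, 0.02), (0.071, -0.05), (0.072, 0.48), (0.073, 1.5), (0.074, 3.35), 3.69] 35.4583 [ 0.52163927 -0.10016552  0.02464774] [-0.00952706 -3.3703397  -1.03886761]
```

It bears at 3.7 N. Backing off, then pressing the corner again.

```bash
python3 - <<'E'
from h import *
w=json.load(open("wedge.json"));B=np.array(w["B"]);u=np.array(w["u"])
P=lambda s,z=.0245:[*(B+(s-.011)*u),z]
q=quat(PHI)
movel(P(.055),speed=.06); movel(P(.055,.12),speed=.2)
move_gripper(0.0); move_ptp([*CORNER,.10],q)
movel([*CORNER,.0865],speed=.06); pause(.3); b=favg()
z=.0845; zs=[]
while z>.0790:
    z-=.0005; movel([*CORNER,z],speed=.02); f=favg(8)-b; zs.append((round(z,4),round(float(read_eef_pos()[2]),4),f.round(1).tolist()))
    if f[2]>8.5: break
pause(.4); print(b,zs,(favg()-b).round(1),read_time_s()); save("side","s_end1")
E
```

```text
[-0.09506021 -0.12214705 -0.13948847] [(0.084, 0.0842, [0.5, 0.4, 1.9]), (0.0835, 0.0841, [-0.8, 0.7, 6.0]), (0.083, 0.084, [-2.1, 0.8, 10.3])] [-2.2  0.6 10.2] 39.7083
```

The corner holds 10 N with no dip (0.2 mm). Lifting clear and checking with a picture.

```bash
python3 - <<'E'
from h import *
movel([*CORNER,.10],speed=.05); movel([*CORNER,.15],speed=.2)
move_ptp([.51,-.11,.30],quat(.2)); pause(.3)
save("wrist","w4"); print(read_time_s())
im=cv2.imread("pics/w4.png")[50:230,290:500];cv2.imwrite("pics/w4c.png",cv2.resize(im,None,fx=3.3,fy=3.3,interpolation=cv2.INTER_CUBIC))
E
```

```text
41.8
```

View pics/w4c.png

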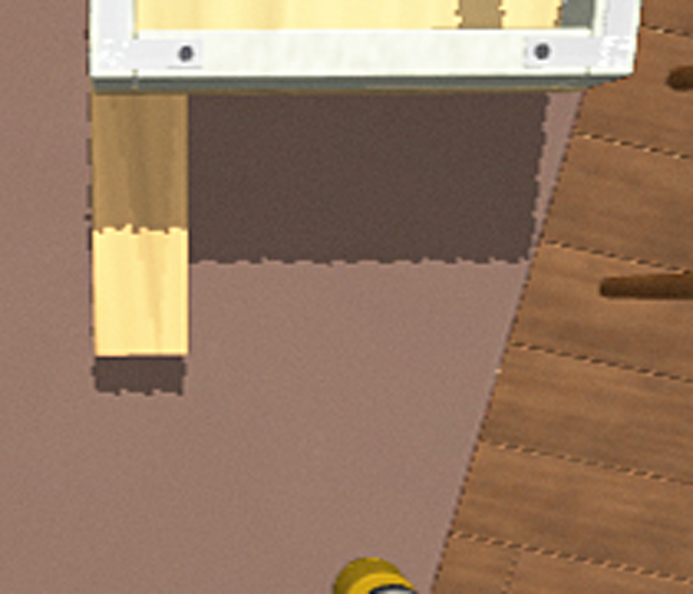

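The wedge runs straight under the corner, with its thick end at crop (93..187,355). The form corner at (90,77) has moved no more than 1–2 mm, and the hand is clear.

```bash
python3 -c "
from bench import *
print(sign_off())"
```

```text
the job is handed in; nothing more can be done
None
```

I handed the job in at about 42 s: the corner rocked on the first press, the wedge went squarely under the short foot until it bore at about 3.7 N, the corner then took 10 N without dipping, and the hand finished clear; sign-off returned no verdict.

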